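Line up an angle stop at the gauge block and switch the selector over

TASK

Get the bronze angle stop ready for its pressure test: stand it upright on the gauge block's iron foot, inside the brass ring, with its side outlet pointing squarely at the block's nozzle, setting it down gently, and let go of it. Then turn the selector's brass pointer to the mark with four studs so that it rests in its click. Leave everything else on the bench where it is.

Things in the scene. Friction and masses are not known exactly. Their poses are not given: they have to be found in the camera images.
- angle_stop: Bronze angle stop, loose, upright, 110 mm tall, about 0.6 kg; the only part with a side outlet. Origin: centre of underside; z up, x out through the outlet. Foot 50 mm dia, 8 mm thick; body 38 mm dia to 62 mm; neck 28 mm dia; plain round head 38 mm dia from 73 to 110 mm, free all round, to grip at any yaw. Outlet: level stub 40 mm up, collar 34 mm dia.
- outlet (a point): Centre of the end face of the angle stop's outlet, 55 mm out along its x axis and 40 mm above its underside.
- gauge_block: Cast iron gauge block, fixed. Origin on the bench plane under the ring's middle; x level from ring to block. Foot 10 mm thick, x -45 to 175 mm, 90 wide. Block x 90 to 165 mm, 80 wide, top 95 mm above the bench; on it a round gauge, 60 mm across, x 117 to 143 mm, top at 175 mm. Nozzle points to -x. Rightly placed, the angle stop's x axis points the same way as this x axis.
- ring (a point): Middle of the brass ring inlaid flush in the gauge block's foot, on the foot's upper face, 10 mm above the bench. Inner diameter of the ring 68 mm.
- nozzle (a point): Centre of the nozzle's open end, 73 mm from the ring's middle and 50 mm above the bench; a well placed outlet ends 18 mm short of it.
- selector: Selector: round cast iron drum fixed to the bench, 180 mm dia at its foot, 164 mm at its flat top 45 mm above the bench. Origin: centre of underside, z up. On top five marks, rows of small brass studs 71 mm from the axis, 45 degrees apart: one stud toward the drum's +y, then clockwise seen from above two, three (+x), four, five (-y).
- selector_knob (a joint): Knob angle, rad: 0 with the pointer at the one-stud mark, growing clockwise seen from above; two studs 0.785, three 1.571, four 2.356, five 3.142; end stops 0.1 outside these. Clicks into a rest at each mark (peak torque about 0.14 N m) and pulls itself in from up to 0.3 rad off once let go. Starts at one of the first three marks.
- knob_grip (a point): On the knob's axis at the height to grip it, 26 mm above the drum's top. The knob is a brass bar 62 mm long, 16 mm wide and 41 mm high above the drum, centred on the axis. This point's x axis runs along the bar to the pointer, its z axis up.
- pointer_tip (a point): Tip of the pointer, a narrow tongue low at one end of the knob's bar, 56 mm from the axis, 10 mm above the drum's top.
- riser: Bystander, loose: upright nickel pipe riser 180 mm tall, 34 mm in diameter on a foot 60 mm in diameter; stands close (about 80 to 100 mm) to the angle stop. Origin: centre of its underside.
- straight_stop: Bystander, loose: upright bronze straight stop 120 mm tall, 48 mm in diameter at most, no side outlet; stands close to the angle stop. Origin: centre of its underside.
- iron_plug: Bystander, loose: rust-spotted iron plug, 60 mm in diameter, 58 mm tall with a square head; close to the angle stop. Origin: centre of its underside.
- flange_1: Bystander, loose: nickel shower flange, 84 mm in diameter, 26 mm high. Origin: centre of its underside.
- flange_2: Bystander, loose: a second such nickel shower flange.
- tin: Bystander, loose: open round tin, 76 mm in diameter, 80 mm tall. Origin: centre of its underside.
- wrench: Bystander, loose: wrench 200 mm long lying on the bench. Origin: middle of its length, on the bench.
Not all that is in view belongs to the job. What is shaped like the angle_stop but orange or purple is not meant.

How it is judged:
On the way, in this order (a step that is already met when the one before it is completed fails the run):
1. the angle stop stands released inside the ring, its outlet facing the nozzle (horizontal distance between angle_stop and ring below 0.014 m and angle between the x axis of angle_stop and the x axis of gauge_block, either way round below 0.2 rad and x of outlet in the frame of gauge_block above 0.03 m and angle between angle_stop's own z axis and vertical below 0.08 rad and z of angle_stop in the frame of gauge_block between 0.006 and 0.014 m and contact force between the fingers and angle_stop below 0.2 N and linear speed of angle_stop below 0.02 m/s), for 0.2 s.
2. then the pointer rests at the four-stud mark (value of joint selector_knob between 2.236 and 2.476 rad and velocity of joint selector_knob between -0.1 and 0.1 rad/s), for 0.2 s.
At the end, for the whole second after the job is handed in: The angle stop stands upright (within 0.08 rad) on the gauge block's foot, its axis within 14 mm of the ring's middle, its outlet facing the nozzle within 0.2 rad, released and at rest; the selector's pointer rests within 0.12 rad of the four-stud mark (all of step 1 and all of step 2); the robot touches nothing.
It fails at once if a bystander is shifted by more than 20 mm or tipped over (distance of any of riser, straight_stop, iron_plug, flange_1, flange_2, tin, wrench from where it was at the start of the episode above 0.02 m or angle between any of riser, straight_stop, iron_plug, flange_1, flange_2, tin, wrench's own z axis and vertical above 0.5 rad).
It fails at once if the angle stop is dropped or rammed onto the gauge block (over 60 N) (contact force between angle_stop and gauge_block above 60 N).
It also fails if it takes over 72 s, if anything falls off the work surface, if the arm or the gripper's body presses on something with over 40 N, if the wrist force passes 120 N, or if a joint passes its speed limit or range.

ROBOT

A 6-joint arm with a two-finger parallel gripper is mounted at the origin on the work surface. World frame = base frame: x ahead of the robot, y to its left, z up, the work surface at z = 0. Lengths are in m, angles in rad, forces in N, time in s.
With the tool pointing down it reaches from about 0.4 to 0.925 m from the base axis. Payload 12.5 kg.
Tool frame: the origin (TCP) lies at the very end of the fingers, on their centre line; the grasp point (between the pads) lies 19 mm behind it; z points along the fingers, y is the line along which they close (so a half turn about z gives the same grasp; the last joint's range is limited). The gripper opens to 95 mm and grips with 3 to 60 N. Pads are 20 mm wide; open, the fingers measure 119 mm over their backs; the gripper's body (75 mm by 180 mm) begins 59 mm behind the grasp point.
Start: joints at [1.198, 0.491, 1.559, -0, 1.092, -0.106], TCP at [0.165, 0.603, 0.215] pointing down, gripper open.
Joint ranges: [-3.1, 3.1], [-0.84, 2.19], [0.05, 2.79], [-1.13, 4.28], [0.06, 2.93], [-2.69, 2.69]. Speed limits (rad/s): [2.22, 2.22, 2.79, 3.14, 3.14, 3.14].

INTERFACE

Orientations are given as a 3x3 rotation matrix whose columns are the frame's x, y, z axes.
In Python, from bench import ctrl, ik, optics gives the robot as it stands. Calls block until the motion is done:
- ctrl.move_to(position, orientation): joint-space move of the TCP to a pose.
- ctrl.move_straight(position, attitude=None, speed=0.15): straight line of the TCP; attitude=None keeps the orientation; speed is the mean speed in m/s.
- ctrl.movej(angles): joint-space move.
- ctrl.gripper_open() and ctrl.gripper_close(grasp_force=None): open the fingers fully, or close them until they stop; grasp_force is the grip in N (None keeps the last).
- ctrl.wait(seconds).
- ik(position, orientation): joint angles nearest the present ones, or None.
- ctrl.observe(): the state.
- optics.read_camera(name): name is "scene" or "side" or "wrist"; returns the picture (400x640x3 uint8, red, green, blue); there is no depth.
- optics.camera_info(name): a dict with "K" (3x3 intrinsics, pixels), "k1" (the pictures are not rectified: a ray, as slopes to the right and down, at radius r is drawn at 1 + k1 r^2 times it, then the intrinsics apply), "rvec" (rotation vector, rad) and "tvec" (3), from world to camera coordinates, as OpenCV has them; the wrist camera has in their place "T_tool_cam" (4x4, takes a point from camera to tool coordinates, whose origin is the TCP and whose axes are the flange's). Camera axes: x right, y down, z forward; pixel columns grow to the right and rows downward; lengths in m; the calibration is good to about 2 mm. A picture is of the moment at which its call begins: read the wrist's pose just before it. camera_info takes no time and is no camera call.
A pose or a line that the arm cannot do raises ctrl.Unreachable and nothing moves.
- ctrl.hand_in(): hands the job in; it is judged then, once.
The state is a dict: "t": time; "joints": joint angles; "joint_vel": joint speeds; "joint_torque": joint torques, N m; "tool_pos": TCP position; "ee_rot": TCP orientation; "force": force on the tool from outside, world axes, zero at the start; "ft_torque": the same for the moment, N m; "grip_width": finger opening in m; "grasp_force": force on a finger pad.
Only numpy, scipy, OpenCV 4.12 (cv2) and the standard library are available. Lean on these libraries where they do the work, as an engineer would, in place of code of your own. Each camera call takes 0.05 s, during which the arm holds its last target. There are 200 camera calls.

## Working session

There is one attempt and no reset: what is moved stays moved. The work goes in short steps, each a Python script; the robot and the scene stay as the last script left them, time stands still between calls to the robot, and variables do not carry over. Pictures are saved under pics/ and viewed, at most 10 in all, crops included, and the job is handed in when it is done.

```bash
mkdir -p pics; ls; python3 - <<'E'
from bench import ctrl, optics
import cv2, numpy as np
for n in ["scene","side","wrist"]:
    im=optics.read_camera(n); cv2.imwrite(f"pics/{n}0.png",im[:,:,::-1])
    i=optics.camera_info(n); print(n,{k:np.round(v,4).tolist() for k,v in i.items()})
s=ctrl.observe(); print(s["t"],s["ee_rot"],s["grip_width"])
a=[cv2.imread(f"pics/{n}0.png") for n in ["scene","side"]]
cv2.imwrite("pics/both.png",cv2.resize(np.vstack(a),(640,800))[:800])
E
```

```text
pics
scene {'K': [[383.7831, 0.0, 317.5935], [0.0, 383.7831, 201.3454], [0.0, 0.0, 1.0]], 'k1': 0.0212, 'rvec': [1.0196, 2.4811, -0.9769], 'tvec': [0.3316, -0.243, 1.4521]}
side {'K': [[447.3652, 0.0, 314.7822], [0.0, 447.3652, 203.3141], [0.0, 0.0, 1.0]], 'k1': -0.0415, 'rvec': [0.132, -2.8729, 1.1414], 'tvec': [0.5197, 0.0523, 1.452]}
wrist {'K': [[279.5884, 0.0, 315.858], [0.0, 279.5884, 199.7535], [0.0, 0.0, 1.0]], 'k1': -0.0249, 'T_tool_cam': [[-0.001, -0.959, -0.2832, 0.081], [1.0, -0.0008, -0.0005, 0.0007], [0.0003, -0.2832, 0.9591, -0.1703], [0.0, 0.0, 0.0, 1.0]]}
0.15 [[-9.64608045e-01  2.63687720e-01 -3.24437153e-04]
 [ 2.63687893e-01  9.64607775e-01 -7.32475901e-04]
 [ 1.19809699e-04 -7.92102296e-04 -9.99999679e-01]] 0.09491758290056136
```

View pics/scene0.png

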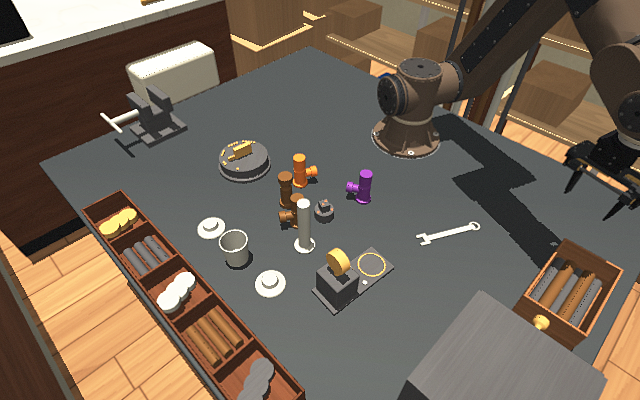

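View pics/side0.png

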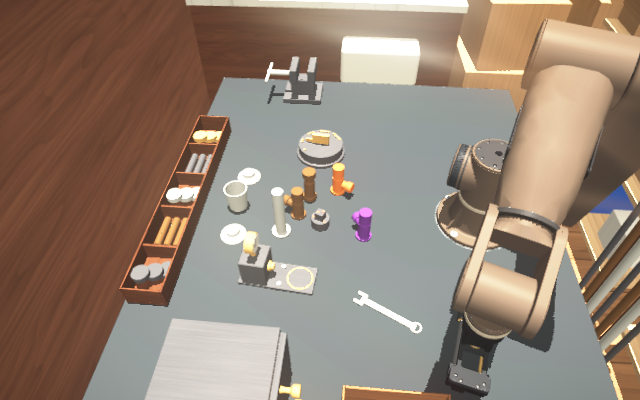

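The scene view shows the angle stop at about (292,215), its outlet toward (285,216). The riser is at (304,225), the straight stop at (286,190), the plug at (324,210), the ring at (371,265) and the selector at (244,158). In the side view the angle stop is at (298,203), the ring at (300,279) and the selector at (321,146).

```bash
cat > h.py <<'E'
from bench import ctrl, ik, optics
import cv2, numpy as np
from scipy.spatial.transform import Rotation as R
def cam(n, s=None):
    i=optics.camera_info(n)
    if n=="wrist":
        T=np.eye(4); T[:3,:3]=s["ee_rot"]; T[:3,3]=s["tool_pos"]
        M=T@np.array(i["T_tool_cam"]); Rc,C=M[:3,:3],M[:3,3]
    else:
        Rw=R.from_rotvec(i["rvec"]).as_matrix(); Rc=Rw.T; C=-Rw.T@np.array(i["tvec"])
    return np.array(i["K"]),i["k1"],Rc,C
def ray(c,px):
    K,k1,Rc,C=c
    d=np.array([(px[0]-K[0,2])/K[0,0],(px[1]-K[1,2])/K[1,1]]); u=d.copy()
    for _ in range(20): u=d/(1+k1*(u@u))
    v=Rc@np.array([*u,1]); return C,v/np.linalg.norm(v)
def plane(c,px,z):
    C,v=ray(c,px); return C+v*(z-C[2])/v[2]
def tri(*rs):  # rays (C,v) -> point, rms residual
    A=[np.eye(3)-np.outer(v,v) for _,v in rs]
    p=np.linalg.solve(sum(A),sum(a@C for a,(C,_) in zip(A,rs)))
    return p,max(np.linalg.norm(a@(p-C)) for a,(C,_) in zip(A,rs))
def proj(c,p):
    K,k1,Rc,C=c; q=Rc.T@(np.array(p)-C); u=q[:2]/q[2]; u=u*(1+k1*(u@u)); return K[0,0]*u+K[:2,2]
def down(yaw):  # tool y axis (closing line) at world angle yaw
    y=np.array([np.cos(yaw),np.sin(yaw),0]); z=np.array([0,0,-1.]); return np.column_stack([np.cross(y,z),y,z])
def snap(name):
    s=ctrl.observe(); im=optics.read_camera("wrist"); cv2.imwrite(f"pics/{name}.png",im[:,:,::-1]); np.savez(f"pics/{name}.npz",ee_rot=s["ee_rot"],tool_pos=s["tool_pos"]); return s
def wcam(name): return cam("wrist",np.load(f"pics/{name}.npz"))
E
python3 - <<'E'
from h import *
a,b=cam("scene"),cam("side")
for n,p,q in [("angle head top",(292,200),(297,190)),("riser top",(304,201),(278,191)),("riser foot",(305,246),(282,231)),("straight top",(286,174),(309,171)),("plug",(324,202),(320,211)),("ring",(371,265),(300,279)),("knob",(238,152),(320,139)),("drum",(244,153),(321,142)),("gauge",(338,262),(251,243)),("nozzle",(357,270),(271,267)),("fl1",(211,226),(249,175)),("fl2",(270,282),(233,233)),("tin",(234,238),(236,188)),("orange",(299,157),(339,168)),("purple",(365,174),(364,211)),("wrench",(448,233),(388,312))]:
    p3,r=tri(ray(a,p),ray(b,q)); print(n,p3.round(3),round(r,4))
E
```

```text
angle head top [0.578 0.005 0.089] 0.0018
riser top [0.617 0.101 0.181] 0.0018
riser foot [ 0.618  0.1   -0.004] 0.0007
straight top [ 0.544 -0.054  0.124] 0.002
plug [0.499 0.058 0.059] 0.0006
ring [0.538 0.279 0.003] 0.0008
knob [ 0.533 -0.321  0.044] 0.0014
drum [ 0.527 -0.293  0.052] 0.0016
gauge [0.669 0.268 0.142] 0.0001
nozzle [0.615 0.289 0.07 ] 0.0024
fl1 [ 0.773 -0.141  0.007] 0.0008
fl2 [0.77  0.127 0.005] 0.0011
tin [ 0.778 -0.001  0.081] 0.0022
orange [ 0.449 -0.101  0.104] 0.0029
purple [0.364 0.096 0.11 ] 0.0006
wrench [ 0.285  0.364 -0.002] 0.0006
```

```bash
python3 - <<'E'
from h import *
for n,x,y in [("ringA",.47,.32),("ringB",.47,.20),("stopA",.49,.07),("stopB",.49,-.06),("selA",.47,-.24),("selB",.47,-.36)]:
    try: ctrl.move_to([x,y,.33],down(np.pi/2))
    except ctrl.Unreachable as e: print(n,e); continue
    ctrl.wait(.15); s=snap(n); print(n,s["t"],s["tool_pos"],s["joints"][5])
v=[cv2.imread(f"pics/{n}.png") for n in ["ringA","stopA","stopB","selA"]]
cv2.imwrite("pics/m1.png",cv2.resize(np.vstack([np.hstack(v[:2]),np.hstack(v[2:])]),(800,500),interpolation=cv2.INTER_AREA))
E
```

```text
ringA 1.8917 [0.46955981 0.32066956 0.32973623] -1.088865543162923
ringB 2.6417 [0.47002051 0.20086467 0.32988027] -1.2974076468418168
stopA 3.4333 [0.48995189 0.0711013  0.32996052] -1.5618766874877061
stopB 4.2167 [ 0.49008178 -0.05883905  0.33005317] -1.8259389108764827
selA 5.1667 [ 0.47044351 -0.23846219  0.33022684] -2.1674047724442462
selB 5.9167 [ 0.47028564 -0.35892346  0.33031187] -2.3356652402628706
```

View pics/m1.png

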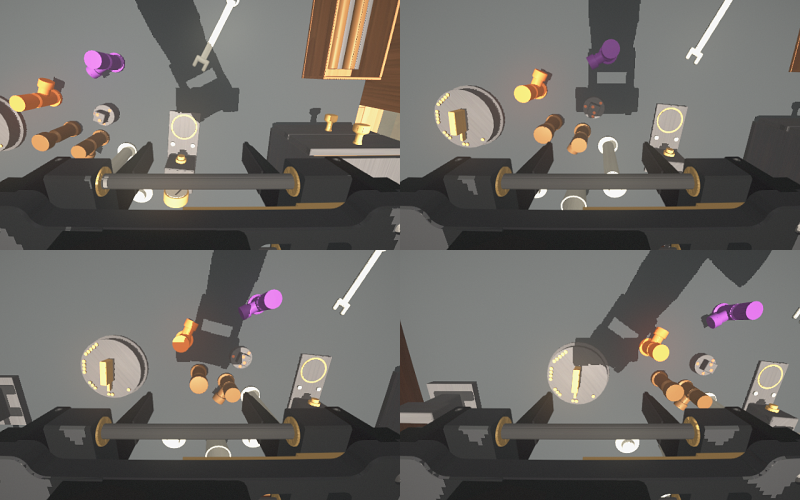

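The mosaic (scale 1.6) shows the ring at (294,203) in ringA. The angle stop's head is at about (285,215) in stopA and (345,215) in stopB, and the selector is at about (285,200) in selA. Next I'll measure these with masks.

```bash
python3 - <<'E'
from h import *
def cs(name,lo,hi,amin):
    im=cv2.cvtColor(cv2.imread(f"pics/{name}.png"),cv2.COLOR_BGR2HSV); m=cv2.inRange(im,lo,hi); m[265:]=0
    c,_=cv2.findContours(m,cv2.RETR_EXTERNAL,cv2.CHAIN_APPROX_NONE); return [k for k in c if len(k)>=5 and cv2.contourArea(k)>amin]
for n in ["ringA","ringB","stopA"]:
    for k in cs(n,(18,60,120),(35,255,255),30):
        e=cv2.fitEllipse(k); print(n,np.round(e[0],1),np.round(e[1],1),cv2.contourArea(k),plane(wcam(n),e[0],.01).round(4))
for n in ["selA","selB","stopB","stopA"]:
    for k in cs(n,(15,70,110),(35,255,255),5):
        M=cv2.moments(k); p=(M["m10"]/M["m00"],M["m01"]/M["m00"]); 
        P=plane(wcam(n),p,.045)
        if P[1]<-.15: print(n,np.round(p,1),cv2.contourArea(k),P.round(4))
a=cv2.imread("pics/stopA.png")[170:270,180:340]; b=cv2.imread("pics/stopB.png")[150:250,280:440]; c=cv2.imread("pics/selA.png")[130:250,220:360];d=cv2.imread("pics/ringA.png")[160:280,240:380]
f=lambda x,w,h:cv2.resize(x,(w,h),interpolation=cv2.INTER_CUBIC)
cv2.imwrite("pics/m2.png",np.vstack([np.hstack([f(a,400,250),f(b,400,250)]),np.hstack([f(c,400,343),f(d,400,343)])]))
E
```

```text
ringA [288.6 255.9] [10.5 14. ] 53.0 [0.6471 0.2682 0.01  ]
ringA [525.5 196.7] [ 7.4 23.5] 97.0 [0.5274 0.7085 0.01  ]
ringA [587.8 193.6] [37.3 68.1] 1395.0 [0.5212 0.8271 0.01  ]
ringA [ 27.1 165.5] [21.  28.3] 465.0 [ 0.4687 -0.2028  0.01  ]
ringA [ 67.5 138.5] [16.7 22.6] 253.0 [ 0.4215 -0.1141  0.01  ]
ringA [565.5 124.9] [ 2.1 85.7] 107.0 [0.3983 0.7531 0.01  ]
ringA [622.8  66.7] [  2.3 121.5] 142.5 [0.3032 0.8301 0.01  ]
ringA [569.1  60.7] [  3.7 103.1] 149.0 [0.2965 0.7349 0.01  ]
ringA [539.   70.2] [  3.5 136.9] 287.5 [0.3118 0.6871 0.01  ]
ringA [516.  127.2] [42.6 54.4] 521.0 [0.403  0.6657 0.01  ]
ringB [356.8 255.5] [ 9.9 14.1] 73.0 [0.6469 0.2812 0.01  ]
ringB [ 28.4 229.8] [ 3.6 14.1] 32.5 [ 0.5949 -0.3576  0.01  ]
ringB [  8.8 212.2] [12.9 42.7] 344.5 [ 0.5589 -0.3866  0.01  ]
ringB [597.6 196.7] [ 7.7 23.8] 104.0 [0.5278 0.7288 0.01  ]
ringB [359.6 202.4] [39.5 41.8] 1293.0 [0.539  0.2818 0.01  ]
ringB [631.8 185.8] [ 3.  31.1] 62.5 [0.5067 0.7904 0.01  ]
ringB [  2.6 166.5] [ 4.9 11.2] 31.5 [ 0.4707 -0.3707  0.01  ]
ringB [107.1 164.7] [22.5 28. ] 492.5 [ 0.4685
[... 1312 characters left out ...]
] 547.5 [ 0.5397 -0.2899  0.045 ]
selB [329.  170.3] 105.0 [ 0.4734 -0.3367  0.045 ]
stopB [176.5 230.7] 33.5 [ 0.6009 -0.3044  0.045 ]
stopB [205.2 223.1] 15.5 [ 0.5865 -0.2516  0.045 ]
stopB [147.7 216.2] 35.5 [ 0.5739 -0.3515  0.045 ]
stopB [133.9 186.6] 89.0 [ 0.5208 -0.3662  0.045 ]
stopB [170.1 197. ] 853.5 [ 0.5391 -0.3067  0.045 ]
stopB [144.9 158.5] 108.0 [ 0.4733 -0.3391  0.045 ]
stopA [104.3 230.5] 35.0 [ 0.6011 -0.3054  0.045 ]
stopA [131.7 222.9] 18.0 [ 0.5863 -0.2524  0.045 ]
stopA [ 75.  215.8] 52.0 [ 0.5734 -0.3527  0.045 ]
stopA [ 59.4 186.8] 76.5 [ 0.5208 -0.3674  0.045 ]
stopA [ 93.3 196.3] 904.0 [ 0.5377 -0.311   0.045 ]
stopA [ 68.5 158.7] 112.5 [ 0.4728 -0.3391  0.045 ]
```

View pics/m2.png

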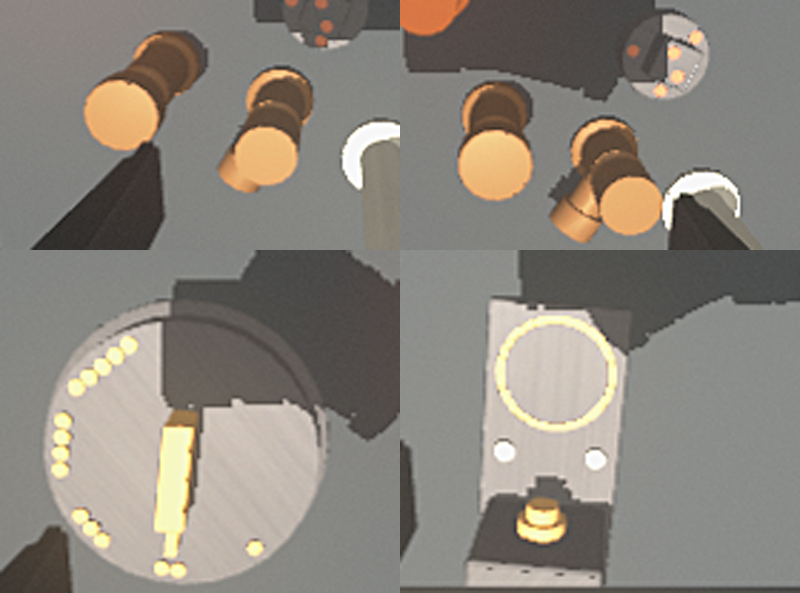

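Crops: in stopA the angle stop's head is at (287,232) with its outlet to the lower left. In selA the pointer is at the two-stud mark. The drum centre, midway between studs one and five, is (0.530,-0.295), and their spacing is 0.1436 m against 0.142 expected. The ring in ringA is centred at (294,202). I'll take two closer views from above for the outlet.

```bash
python3 - <<'E'
from h import *
for n,x,y in [("outA",.62,-.09),("outB",.62,.01)]:
    ctrl.move_to([x,y,.33],down(np.pi/2)); ctrl.wait(.15); print(snap(n)["t"])
f=lambda x,w,h:cv2.resize(x,(w,h),interpolation=cv2.INTER_CUBIC)
out=[];
for n in ["outA","outB"]:
    u,v=proj(wcam(n),[.582,.0,.06]).round().astype(int); x0,y0=u-50,max(v-50,0); print(n,u,v,"crop origin",x0,y0)
    out.append(f(cv2.imread(f"pics/{n}.png")[y0:y0+100,x0:x0+100],400,400))
cv2.imwrite("pics/m3.png",np.hstack(out))
# head top by bright mask
for n,p in [("stopA",(287,232)),("stopB",(372,232)),("selA",None),("outA",None),("outB",None)]:
    c=wcam(n); p=p or proj(c,[.585,.01,.11])
    hsv=cv2.cvtColor(cv2.imread(f"pics/{n}.png"),cv2.COLOR_BGR2HSV); m=cv2.inRange(hsv,(8,80,205),(20,255,255))
    k,_=cv2.findContours(m,cv2.RETR_EXTERNAL,cv2.CHAIN_APPROX_NONE)
    for q in k:
        if cv2.contourArea(q)>100:
            e=cv2.fitEllipse(q)
            if np.hypot(*(np.array(e[0])-p))<30: print(n,np.round(e[0],1),np.round(e[1],1),plane(c,e[0],.11).round(4))
a,b=wcam("ringB"),wcam("stopA")
print("ring",tri(ray(a,(359.6,202.4)),ray(b,(431.4,191.9))))
print("nozzle~",tri(ray(wcam("ringA"),(288.6,255.9)),ray(a,(356.8,255.5)),ray(b,(429.4,243.7))))
A=wcam("ringA")
for l in [((271.5,177.5),(268.7,249.3)),((321.2,181),(314.2,249.3)),((276.75,230.35),(308.6,233.1))]:
    P,Q=[plane(A,x,.01) for x in l]; print(P.round(4),Q.round(4),np.degrees(np.arctan2(*(Q-P)[1::-1])))
c=wcam("selB");print("knob/studs tri 2:",tri(ray(wcam("selA"),(280.9,241.6)),ray(c,(345.3,241.))),"1:",tri(ray(wcam("selA"),(308.8,233.9)),ray(wcam("stopB"),(205.2,223.1))))
E
```

```text
7.3
7.9833
outA 374 146 crop origin 324 96
outB 310 146 crop origin 260 96
stopA [284.2 233.1] [22.1 29.9] [0.577  0.0241 0.11  ]
stopB [351.6 236.7] [10.9 21.5] [ 0.583  -0.0038  0.11  ]
stopB [372.  231.9] [22.  24.1] [0.5751 0.0267 0.11  ]
selA [453.2 246.3] [11.2 22.3] [ 0.5796 -0.0258  0.11  ]
selA [487.5 243. ] [19. 24.] [0.5743 0.0271 0.11  ]
outA [403.4 144.1] [20.6 27.4] [0.5745 0.0303 0.11  ]
ring (array([0.53843794, 0.28153929, 0.0116277 ]), np.float64(2.2885440249302788e-05))
nozzle~ (array([0.6242532 , 0.27328662, 0.05149578]), np.float64(0.0018899245683141315))
[0.4919 0.242  0.01  ] [0.6331 0.2302 0.01  ] -4.775627838110064
[0.4983 0.3309 0.01  ] [0.633  0.3181 0.01  ] -5.411537179370329
[0.5936 0.2474 0.01  ] [0.5992 0.3075 0.01  ] 84.71217725314344
knob/studs tri 2: (array([ 0.61243406, -0.30309347,  0.02098685]), np.float64(0.0006770525448529945)) 1: (array([ 0.58517475, -0.24997543,  0.04889432]), np.float64(0.0001841278412713404))
```

View pics/m3.png

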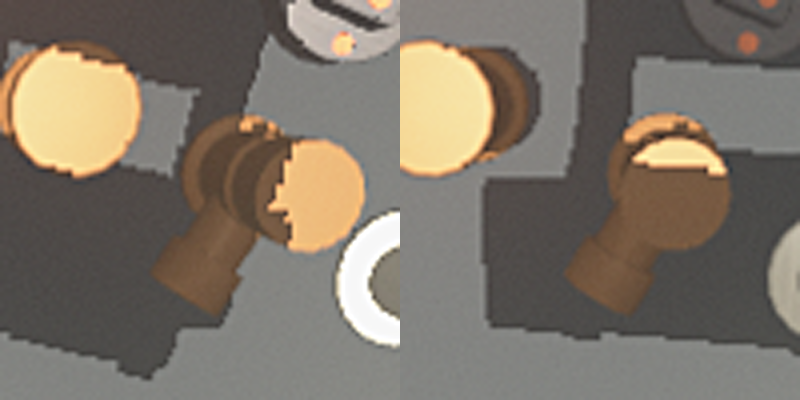

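Both crops show the outlet stub pointing down-left, in shadow. In outA the head centre is at (400.8,144.7) and the stub's end-corner midpoint is (187,294) in crop pixels. In outB the head centre is (328.8,144.3) and the stub's end midpoint is (197,294).

```bash
python3 - <<'E'
from h import *
g=lambda n,p:ray(wcam(n),(p[0]/4+(324 if n=="outA" else 260)-.4,p[1]/4+96-.4))
H=[g("outA",(307,195)),g("outB",(275,193)),ray(wcam("stopB"),(372,231.9))]
print("head",tri(*H))
for a,b in [((187,294),(197,294)),((210,251),(222,252))]: print("stub",tri(g("outA",a),g("outB",b)))
pl=lambda n,p,z:(lambda r:r[0]+r[1]*(z-r[0][2])/r[1][2])(g(n,p))
for n,e,s,h in [("outA",(187,294),(210,251),(307,195)),("outB",(197,294),(222,252),(275,193))]:
    E,S,T=pl(n,e,.04),pl(n,s,.04),pl(n,h,.11); print(n,E.round(4),S.round(4),T.round(4),[np.degrees(np.arctan2(*(E-Q)[1::-1])).round(1) for Q in (S,T)],np.hypot(*(E-T)[:2]).round(4))
print(proj(cam("scene"),[.575,.028,.11]),proj(cam("side"),[.575,.028,.11]))
E
```

```text
head (array([0.57472881, 0.02651449, 0.11009032]), np.float64(0.00048415577949959806))
stub (array([ 0.62014376, -0.00188249,  0.05004352]), np.float64(6.089137196342457e-05))
stub (array([0.60404787, 0.00830585, 0.0416713 ]), np.float64(0.00027893774214231466))
outA [6.219e-01 1.000e-04 4.000e-02] [0.604  0.0087 0.04  ] [0.5748 0.0261 0.11  ] [np.float64(-25.6), np.float64(-28.9)] 0.0538
outB [ 0.622  -0.0021  0.04  ] [0.6046 0.0083 0.04  ] [0.5744 0.0268 0.11  ] [np.float64(-30.9), np.float64(-31.3)] 0.0558
[297.76091572 197.92369205] [296.6311061  191.00155134]
```

```bash
python3 - <<'E'
from h import *
y=np.radians(145); O=down(y); p=np.array([.5747,.0265])
try:
    ctrl.move_to([*p,.25],O); ctrl.move_straight([*p,.075],speed=.12)
    s=ctrl.observe(); print(s["t"],s["tool_pos"],s["force"],s["joints"][5])
    ctrl.gripper_close(grasp_force=25); s=ctrl.observe(); print(s["tool_pos"],s["grip_width"],s["grasp_force"],s["force"])
    ctrl.move_straight([*p,.14],speed=.08); ctrl.move_straight([*p,.31],speed=.2)
    s=ctrl.observe(); print(s["t"],s["grip_width"],s["grasp_force"],s["force"])
    y2=np.radians(169.9); ctrl.move_to([.5386,.2818,.31],down(y2)); ctrl.wait(.2)
    s=snap("heldW"); print(s["t"],s["tool_pos"],s["grip_width"],s["joints"][5])
    a=optics.read_camera("scene")[130:290,250:420,::-1]; b=optics.read_camera("side")[130:290,220:390,::-1]
    cv2.imwrite("pics/m4.png",np.vstack([cv2.resize(np.hstack([a,b]),(560,264),interpolation=cv2.INTER_CUBIC),cv2.resize(cv2.imread("pics/heldW.png")[:250],(560,219))]))
except ctrl.Unreachable as e: print("UNREACH",e)
E
```

```text
10.5417 [0.57500003 0.02648636 0.07558176] [ 0.21673092 -0.89112837  0.62318121] -2.5994291031944536
[0.57482432 0.02646938 0.07501064] 0.037834710198085826 24.985690712928772 [ 0.81081402 -1.13597643 -0.15781181]
13.45 0.037770676477795355 24.979360699653625 [ 0.25978958  0.00546028 -4.65600649]
14.6583 [0.53914857 0.28057263 0.31003927] 0.037689592427639175 -2.591924925527151
```

View pics/m4.png

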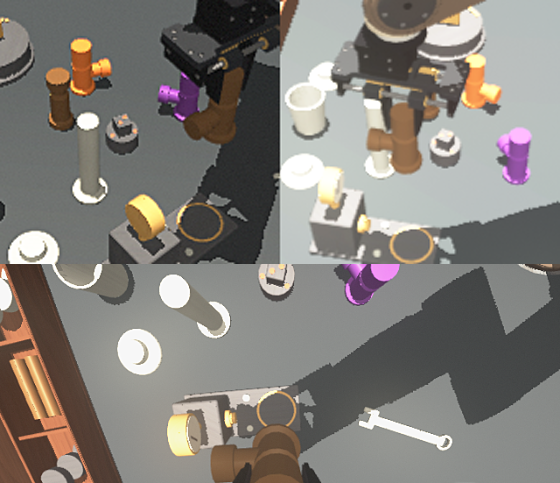

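The stop is held upright, with its outlet toward the block and about parallel to the foot. I'll lower it gently.

```bash
python3 - <<'E'
from h import *
p=[.5386,.2818]
ctrl.move_straight([*p,.11],speed=.12); ctrl.move_straight([*p,.090],speed=.04); ctrl.wait(.2)
f0=ctrl.observe()["force"][2]; z=.090
while z>.082:
    z-=.001; ctrl.move_straight([*p,z],speed=.02); f=ctrl.observe()["force"][2]; print(round(z,4),round(f-f0,2))
    if f-f0>4: break
a=optics.read_camera("scene");b=optics.read_camera("side")
s=snap("setW"); print(s["t"],s["tool_pos"],s["grip_width"])
cv2.imwrite("pics/m5.png",np.vstack([cv2.resize(np.hstack([a[200:320,290:420,::-1],b[200:320,220:350,::-1]]),(780,360),interpolation=cv2.INTER_CUBIC)]))
E
```

```text
0.089 0.34
0.088 0.12
0.087 -0.08
0.086 -0.23
0.085 0.02
0.084 9.27
19.075 [0.53898977 0.28189085 0.08485097] 0.0376225132688114
```

View pics/m5.png

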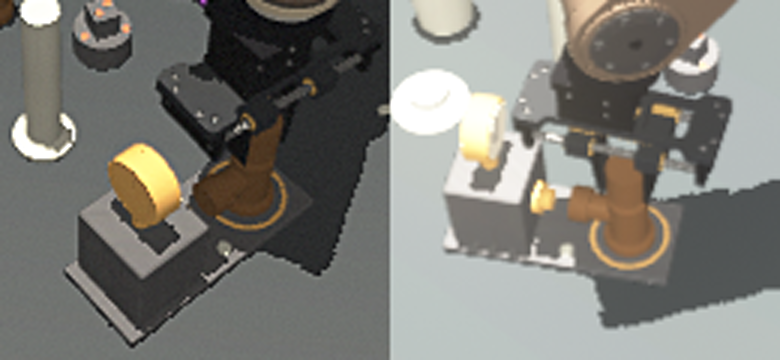

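The stop is seated concentric in the ring, with its outlet square to the nozzle in both views. I'll release it and check.

```bash
python3 - <<'E'
from h import *
ctrl.gripper_open(); ctrl.move_straight([.5390,.2819,.25],speed=.12)
print(ctrl.observe()["t"])
ctrl.move_to([.56,.22,.33],down(np.pi/2)); ctrl.wait(.15); s=snap("rel"); print(s["t"])
c=wcam("rel"); u,v=proj(c,[.555,.282,.06]).round().astype(int); print(u,v)
x0,y0=u-60,max(v-70,0); im=cv2.imread("pics/rel.png")[y0:y0+120,x0:x0+120]; print(x0,y0)
im=cv2.resize(im,(480,480),interpolation=cv2.INTER_CUBIC)
d=np.array([np.cos(np.radians(-5.1)),np.sin(np.radians(-5.1)),0])
R0=np.array([.5386,.2818,.01])
for q in [R0,R0+[0,0,.11],R0+.055*d+[0,0,.04],R0+.073*d+[0,0,.04]]:
    w=((proj(c,q)+.5-[x0,y0])*4).astype(int); cv2.circle(im,tuple(int(t) for t in w),3,(0,255,0),-1)
cv2.imwrite("pics/m6.png",im)
E
```

```text
21.725
23.05
354 167
294 97
```

View pics/m6.png

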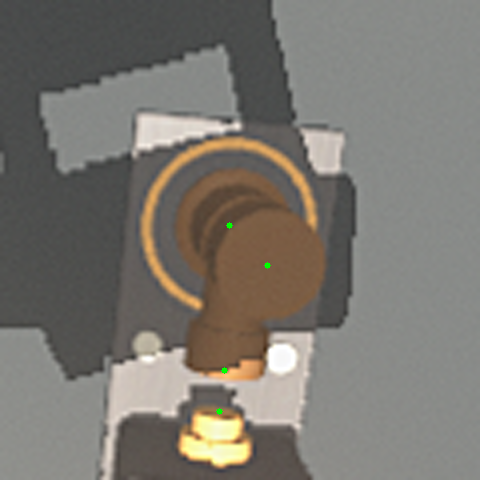

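Released, it stands inside the ring. The head (270,262) and the outlet end (226,372) match the expected points (green dots) to about 1 mm. Next is the knob.

```bash
python3 - <<'E'
from h import *
p=[.530,-.295]; Y=lambda a:down(np.radians(a))
ctrl.move_to([*p,.25],Y(82.5)); ctrl.wait(.1); s=ctrl.observe(); print(s["t"],s["joints"][5])
ctrl.move_straight([*p,.07],speed=.12); ctrl.move_straight([*p,.053],speed=.04)
print(ctrl.observe()["force"])
ctrl.gripper_close(grasp_force=15); s=ctrl.observe(); print(s["grip_width"],s["grasp_force"],s["force"],s["tool_pos"])
if abs(s["grip_width"]-.016)<.004:
    for a in np.linspace(82.5,-7.3,7)[1:]:
        ctrl.move_to([*p,.053],Y(a)); s=ctrl.observe(); print(round(a),s["force"].round(1) if hasattr(s["force"],"round") else s["force"],np.round(s["ft_torque"],2)[2],s["grip_width"])
    ctrl.wait(.2); ctrl.gripper_open(); ctrl.move_straight([*p,.15],speed=.1)
    ctrl.move_to([.47,-.24,.33],Y(90)); ctrl.wait(.15)
s=snap("end"); print(s["t"])
cv2.imwrite("pics/m7.png",np.hstack([cv2.resize(cv2.imread("pics/end.png")[130:250,220:360],(400,343)),cv2.resize(optics.read_camera("scene")[130:300,190:388,::-1],(400,343))]))
E
```

```text
25.0917 -2.0564941334407463
[-0.15288452  0.58325919  0.38544316]
0.016150446469472446 14.99813586473465 [3.25620328 5.58998649 1.71675964] [ 0.53014465 -0.29420574  0.05297433]
68 [ 1.7  4.2 -1. ] 0.14 0.01654187623500975
53 [1.6 5.2 0.6] -0.11 0.01586708177753337
38 [2.1 5.4 1.5] -0.07 0.015380300326620053
23 [2.  4.8 0.4] 0.09 0.01616552025185203
8 [0.9 4.8 1.5] -0.12 0.01596048451463646
-7 [1.3 4.7 1.4] -0.03 0.01591365756265656
34.9667
```

View pics/m7.png

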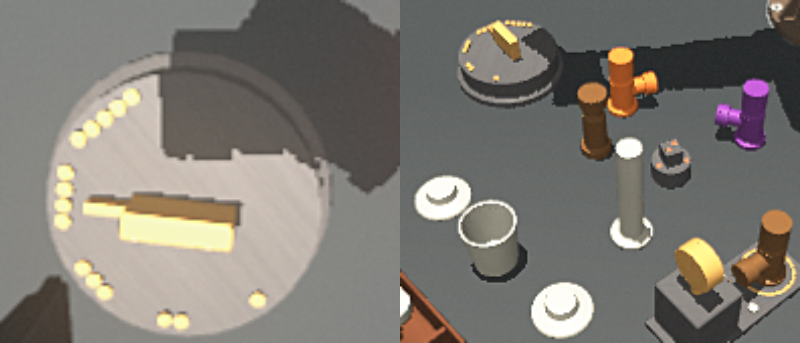

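The pointer's tip (88,208 in the crop) faces the four-stud row, and the bystanders and the placed stop are undisturbed. I'll check its angle numerically, then hand in.

```bash
python3 - <<'E'
from h import *
P=plane(wcam("end"),(88/2.857+220-.4,207/2.857+130-.4),.055); d=P-[.530,-.295,.055]
a=np.degrees(np.arctan2(d[1],d[0])); print(P.round(4),np.hypot(*d[:2]),a,"off rad",np.radians(a+97.3))
if abs(np.radians(a+97.3))<.12: print(ctrl.hand_in())
E
```

```text
[ 0.5242 -0.3483  0.055 ] 0.05364315249075251 -96.19719986356645 off rad 0.019247493372208015
the job is handed in; nothing more can be done
None
```

The job is handed in: the angle stop stands released in the ring, about 1 mm from centre with its outlet facing the nozzle, and the pointer rests about 0.02 rad off the four-stud mark; the last pictures show no bystander moved, and no verdict came back.

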